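Start the ice maker through its hatch and shut the lid

ROBOT

A 6-joint arm with a two-finger parallel gripper is mounted at the origin on the work surface. World frame = base frame: x ahead of the robot, y to its left, z up, the work surface at z = 0. Lengths are in m, angles in degrees, forces in N, time in s.
With the tool pointing down it reaches from about 0.25 to 0.725 m from the base axis. Payload 9.7 kg.
Tool frame: the origin (TCP) lies midway between the tips of the shut fingers; the grasp point (between the pads) lies 19 mm behind it; z points along the fingers, y is the line along which they close (so a half turn about z gives the same grasp; the last joint's range is limited). The gripper opens to 85 mm and grips with 20 to 120 N. Pads are 22 mm wide; open, the fingers measure 114 mm over their backs; the gripper's body (76 mm by 85 mm) begins 54 mm behind the grasp point. The pads swing forward as they close: fully open they stand 13 mm farther back than shut.
Start: joints at [-64.859, 4.979, 10.078, 95.1, 0, 90], TCP at [0.234, -0.498, 0.231] pointing down, gripper open.
Joint ranges: [-179.16, 179.16], [-48.56, 103.87], [-65.8, 70.77], [-126.05, 130.52], [-82.76, 87.17], [-180, 180]. Speed limits (degrees/s): [127.2, 127.2, 147.25, 180, 180, 180].

INTERFACE

Orientations are given as [roll, pitch, yaw] about the fixed x, y, z axes, in that order (R = Rz(yaw) Ry(pitch) Rx(roll)).
In Python, from workcell import bot gives the robot as it stands.
- The arm moves only by the shell command python3 -m crank 'ROWS' [FORCE]. ROWS is JSON, a list of rows, each an object with "gripper": the finger opening in mm, from 0 to 85.4; "travel": the shift along the tool's x, y, z in mm, a list of three; "twist": the turn, a rotation vector about the tool's x, y, z in rad, a list of three. In form: [{"gripper": gripper, "travel": [tx, ty, tz], "twist": [rx, ry, rz]}, ...]. A call has 1 to 12 rows; each row shifts and turns the commanded pose from where the row before left it, along the tool's axes as they then stand; what a row does not reach is not made up. A row lasts 1/8 s, in which the tool goes at most 62.5 mm and 10.7 degrees, less where a joint would pass 70% of its speed; a pose out of reach is approached as far as the arm can. A call is refused whole if a number of a shift passes 62.5 or a number of a turn 0.188, either way. A call with a gripper value outside its range is refused whole. The fingers move at their own pace and stop on an object; FORCE is the grip in N (left out, the last holds). Time passes only in rows, so rows that do not move let the fingers close. It gives the time, the measured TCP pose, the force, the opening and the grip force at its end, in the units of the state.
- bot.get_obs(): the state, without advancing time (a new reading comes with each control period).
- bot.camera(name): name is "scene" or "top" or "wrist"; returns the picture (384x512x3 uint8, red, green, blue); there is no depth.
- bot.calibration(name): a dict with "vfov" (degrees; the focal length in pixels is half the picture's height over the tangent of half this angle, whatever the lens; pixels are square), "cx", "cy" (the principal point, pixels), "camera_from_world" (4x4, takes a point from world to camera coordinates). Camera axes: x right, y down, z forward; pixel columns grow to the right and rows downward; lengths in m; the calibration is good to about 2 mm. A picture is of the moment at which its call begins: read the wrist's pose just before it. calibration takes no time and is no camera call; for the wrist camera it gives the pose at the moment of the call.
- bot.job_done(): hands the job in; it is judged then, once.
The state is a dict: "time": time; "q": joint angles; "qd": joint speeds; "joint_efforts": joint torques, N m; "ee_pos": TCP position; "tcp_rot": TCP orientation; "wrist_force": force on the tool from outside, world axes, zero at the start; "torque": the same for the moment, N m; "opening": finger opening in m; "grasp_force": force on a finger pad.
Only numpy, scipy, OpenCV 4.12 (cv2) and the standard library are available. Lean on these libraries where they do the work, as an engineer would, in place of code of your own. Each camera call takes 0.05 s, during which the arm holds its last target. There are 200 camera calls.

TASK

Switch the counter-top ice maker on: reach down through its open hatch with the fingertips and gently press the flat black paddle of the shut-off arm all the way down to its lower stop, then push the sliding hatch lid fully shut. Touch nothing of the machine but the arm and the lid, not even the hatch frame, and leave the scoop, the bottle and the stack of cups where they are.

Things in the scene. Friction and masses are not known exactly. Their poses are not given: they have to be found in the camera images.
- ice_maker: White counter-top ice maker with a steel top, fixed to the counter, 360 (x) x 310 (y) x 250 mm high. Its frame: origin on the counter vertically below the centre of the hatch window, x from its front (control strip, near the robot) to its back, y to the left, z up. Outer faces at x -90 and +270, y -200 and +110 mm, top at z 250 mm.
- hatch_frame: Steel top plate of the ice maker, 6 mm thick, upper face at z 250 mm, with the open hatch window 120 x 120 mm (x and y -60 to +60 mm in the ice maker's frame). Two lid rails, 10 mm high, run along x at y +-75 to +-83 mm (x -78 to +262); a 6 mm high rubber lid stop lies at x -82 to -75 mm. Must not be touched. Origin and axes of the ice maker.
- cabinet: The fixed rest of the ice maker: white walls and bin below the window, with the aluminium ice mould (x from 36 mm back, up to z 199 mm) under its rear part and a white control box (x from 32 mm back, y from 48 mm, up to z 238 mm) in its rear left corner. Must not be touched. Same origin and axes as the ice maker.
- shutoff_arm (a joint): Angle of the shut-off arm (rad): 0 = upper stop (off), 0.45 = lower stop (on). It turns on a shaft along y at x 58, z 230 mm in the ice maker's frame and reaches forward (-x) from there; at 0 it slopes 0.10 rad upward to its free end, at 0.45 it slopes 0.35 rad downward. A stiff hinge: it takes about 4 N at the paddle and stays where it is left; rubber-buffered stops.
- paddle: Flat black plastic paddle at the free end of the shut-off arm, 34 (x) x 60 (y) x 6 mm, origin at its centre, 70 mm in front of the arm's shaft. It goes down some 31 mm from stop to stop. It tilts with the arm.
- paddle_top (a point): Centre of the paddle's upper face, the place to press: about 10 mm below the hatch frame's upper face at the upper stop, about 41 mm below it at the lower stop.
- hatch_lid (a joint): Opening of the sliding lid (m): 0 = shut, 0.17 = fully back. It starts 0.13 to 0.17 open. Sliding it takes about 2 N and it stays where it is left.
- lid_edge (a point): Middle of the upper edge of the lid's upturned flange: a strip 4 mm thick, 148 mm long (y), 18 mm high on the front edge of the grey lid plate. The plate (5 mm thick, upper face 18 mm below this point and 6.5 mm above the hatch frame) runs back 140 mm from it. Pushing the flange's back face toward the machine's front (-x) shuts the lid; shut, this point is at x -70 mm in the ice maker's frame.
- scoop: Aluminium ice scoop, 203 mm long, 56 mm wide, 31 mm high, lying loose on the right-hand part (-y) of the ice maker's top, origin on its underside at the back of the pan. Bystander.
- bottle: Green glass bottle, 76 mm across, 280 mm high, standing on the counter to the right of the ice maker, origin under its base. Bystander.
- cup_stack: Stack of nested clear plastic cups, 77 mm across, about 168 mm high, standing on the counter to the left of the ice maker, origin under its base. Bystander.

How it is judged:
By the outcome, as a careful person would: the job done as asked, in the order asked, and still so for the second after the job is handed in, with the robot touching nothing.
It also fails if it takes over 58 s, if anything falls off the work surface, if the arm or the gripper's body presses on something with over 40 N, if the wrist force passes 120 N, or if a joint passes its speed limit or range.

## Working session

There is one attempt and no reset: what is moved stays moved. The work goes in short steps, Python scripts to look and compute and a shell command to move; the robot and the scene stay as the last step left them, time stands still between calls to the robot, and variables do not carry over. Pictures are saved under pics/ and viewed, at most 10 in all, crops included, and the job is handed in when it is done.

```bash
mkdir -p pics; ls; python3 - <<'E'
from workcell import bot
import cv2,numpy as np
for n in ["scene","top"]:
    im=bot.camera(n); cv2.imwrite(f"pics/{n}0.png",im[:,:,::-1]); c=bot.calibration(n)
    print(n,c["vfov"],c["cx"],c["cy"],np.round(c["camera_from_world"],4).tolist())
o=bot.get_obs();print(o["ee_pos"],o["tcp_rot"],o["time"])
E
```

```text
pics
scene 55.318892873500864 257.5169983147174 194.70278992429678 [[-0.8078, -0.5894, -0.0059, 0.4602], [-0.5571, 0.7668, -0.3188, 0.3765], [0.1924, -0.2543, -0.9478, 1.1267], [0.0, 0.0, 0.0, 1.0]]
top 52.356353426798066 250.93045015029546 188.14010621005758 [[0.0233, -0.9997, 0.0064, -0.0065], [-0.9805, -0.0241, -0.195, 0.5877], [0.195, -0.0017, -0.9808, 1.1438], [0.0, 0.0, 0.0, 1.0]]
[ 0.23357245 -0.49769252  0.23063377] [-1.79926746e+02  5.38098998e-04  2.51401339e+01] 0.1
```

View pics/scene0.png

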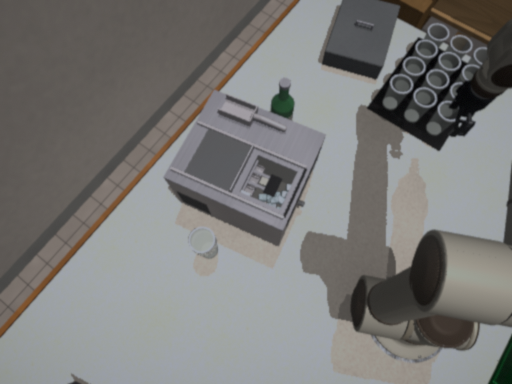

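View pics/top0.png

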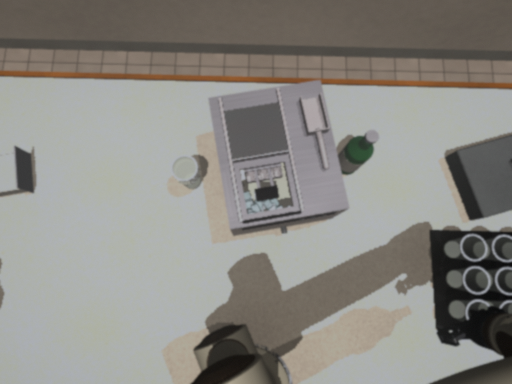

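The top view shows the ice maker with its top corners near (210,97), (321,82), (346,209) and (230,230). The window is around (266,190), the black paddle near (266,191), and the lid flange near (262,157). I'll enlarge that area to measure it.

```bash
python3 - <<'E'
import cv2
im=cv2.imread("pics/top0.png")[75:240,200:360]
cv2.imwrite("pics/topc.png",cv2.resize(im,(800*160//220,600),interpolation=cv2.INTER_CUBIC) if 0 else cv2.resize(im,None,fx=3.6,fy=3.6,interpolation=cv2.INTER_CUBIC))
from workcell import bot
print({k:v for k,v in bot.calibration("top").items() if k!="camera_from_world"})
E
```

```text
{'vfov': 52.356353426798066, 'cx': 250.93045015029546, 'cy': 188.14010621005758}
```

View pics/topc.png

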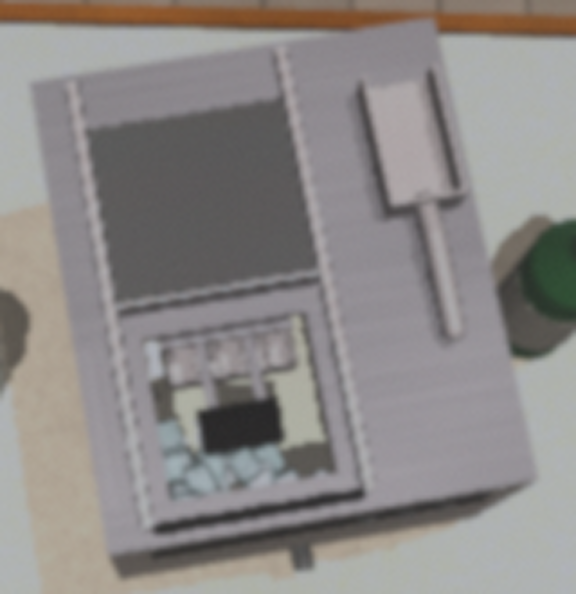

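The enlargement (3.6x, offset 200,75) shows:
- **Top plate corners:** back-left (33,84), back-right (434,20), front-right (536,479), front-left (113,552).
- **Window corners:** about (147,342), (303,313), (335,472), (167,500).
- **Flange top edge:** (118,308) to (318,277).
- **Paddle centre:** (240,425).

```bash
cat > h.py <<'E'
import numpy as np
from workcell import bot
def ray(c,u,z,hw=(384,512)):
    f=192/np.tan(np.radians(c["vfov"]/2)); T=np.array(c["camera_from_world"]); R=T[:3,:3]; o=-R.T@T[:3,3]
    d=R.T@np.array([(u[0]-c["cx"])/f,(u[1]-c["cy"])/f,1]); return o+d*(z-o[2])/d[2]
def proj(c,p):
    f=192/np.tan(np.radians(c["vfov"]/2)); T=np.array(c["camera_from_world"]); q=T[:3,:3]@p+T[:3,3]
    return np.array([c["cx"]+f*q[0]/q[2],c["cy"]+f*q[1]/q[2]])
E
python3 - <<'E'
from h import *
c=bot.calibration("top")
P=lambda x,y,z:ray(c,(200+x/3.6-.36,75+y/3.6-.36),z)[:2]
m=[(270,110),(270,-200),(-90,-200),(-90,110),(60,60),(60,-60),(-60,-60),(-60,60)]
w=[P(*p,.25) for p in [(33,84),(434,20),(536,479),(113,552),(147,342),(303,313),(335,472),(167,500)]]
m=np.array(m)/1e3;w=np.array(w)
def fit(m,w):
    a=m-m.mean(0);b=w-w.mean(0);th=np.arctan2((a[:,0]*b[:,1]-a[:,1]*b[:,0]).sum(),(a*b).sum())
    R=np.array([[np.cos(th),-np.sin(th)],[np.sin(th),np.cos(th)]]);return R,w.mean(0)-R@m.mean(0),np.degrees(th)
R,t,th=fit(m[:4],w[:4]);print(t,th,np.round(((w-t)@R-m)*1e3,1).tolist())
R,t,th=fit(m,w);print(t,th,np.round(((w-t)@R-m)*1e3,1).tolist())
print("paddle",(P(240,425,.24)-t)@R*1e3,"flange",(P(118,308,.2745)-t)@R*1e3,(P(318,277,.2745)-t)@R*1e3)
print("scoop", [np.round((P(*p,.26)-t)@R*1e3) for p in [(362,82),(460,335)]], "reach",np.hypot(*t))
E
```

```text
[ 0.55281548 -0.03179533] 11.278003448602762 [[-1.8, -1.2], [-2.1, 1.6], [1.7, 2.8], [2.2, -3.2], [-2.5, -2.1], [-0.5, 2.8], [1.1, 2.4], [1.9, 3.3]]
[ 0.55267109 -0.03091318] 11.169823319130824 [[-2.0, -1.6], [-1.8, 1.2], [2.0, 1.8], [2.0, -4.3], [-2.7, -2.8], [-0.4, 2.0], [1.2, 1.4], [1.7, 2.3]]
paddle [-12.26474726   1.05853242] flange [79.14440929 73.80097218] [ 77.61201645 -70.04340339]
scoop [array([ 224., -133.]), array([  22., -164.])] reach 0.5535349647663639
```

```bash
python3 -m crank '[{"gripper":0,"travel":[0,0,-45],"twist":[0,0,0]},{"gripper":0,"travel":[0,0,-45],"twist":[0,0,0.122]},{"gripper":0,"travel":[0,0,-45],"twist":[0,0,0.122]},{"gripper":0,"travel":[0,0,-45],"twist":[0,0,0]},{"gripper":0,"travel":[0,0,0],"twist":[0,0,0]}]' && python3 -m crank '[{"gripper":0,"travel":[35,-36,0],"twist":[0,0,0]},{"gripper":0,"travel":[35,-36,0],"twist":[0,0,0]},{"gripper":0,"travel":[35,-36,0],"twist":[0,0,0]},{"gripper":0,"travel":[35,-36,0],"twist":[0,0,0]},{"gripper":0,"travel":[35,-36,0],"twist":[0,0,0]},{"gripper":0,"travel":[35,-36,0],"twist":[0,0,0]},{"gripper":0,"travel":[35,-36,0],"twist":[0,0,0]},{"gripper":0,"travel":[35,-36,0],"twist":[0,0,0]},{"gripper":0,"travel":[35,-36,0],"twist":[0,0,0]},{"gripper":0,"travel":[35,-36,0],"twist":[0,0,0]},{"gripper":0,"travel":[35,-36,0],"twist":[0,0,0]},{"gripper":0,"travel":[0,0,0],"twist":[0,0,0]}]'
python3 - <<'E'
from h import *
import cv2
o=bot.get_obs(); c=bot.calibration("wrist"); im=bot.camera("wrist"); cv2.imwrite("pics/w1.png",im[:,:,::-1])
T=np.array(c["camera_from_world"]); print(o["ee_pos"],o["tcp_rot"],o["opening"],c["vfov"],-T[:3,:3].T@T[:3,3])
import json;json.dump({k:(np.array(v).tolist()) for k,v in c.items()},open("w1.json","w"))
E
```

```text
time: 0.72
ee_pos: [0.2339, -0.4984, 0.4145]
tcp_rot: [179.7, -0.1, 11.2]
wrist_force: [0.6, 0.1, -0.1]
opening: -0.0001
grasp_force: 0.0
time: 2.22
ee_pos: [0.5362, -0.0323, 0.4086]
tcp_rot: [-179.9, 0.2, 11.4]
wrist_force: [-0.2, -0.8, -0.7]
opening: -0.0002
grasp_force: 0.0
[ 0.53615629 -0.03229007  0.40862203] [-179.92305871    0.2102606    11.38267395] -0.0001971460568687699 59.03026196034266 [ 0.60354422 -0.01904718  0.55010085]
```

View pics/w1.png

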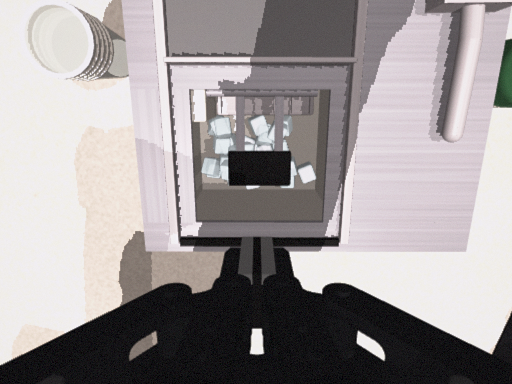

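The wrist view shows the window's upper corners at about (190,89), (329,89), (325,222), (194,222). The paddle spans (229,151) to (291,186), and the flange edge lies along row 60, from column 166 to 357.

```bash
python3 - <<'E'
from h import *
import json
c=json.load(open("w1.json"))
W=lambda u,z:ray(c,u,z)[:2]
for u in [(190,89),(329,89),(325,222),(194,222)]: print("win",W(u,.25))
w=np.array([W(u,.25) for u in [(190,89),(329,89),(325,222),(194,222)]]);t=w.mean(0)
print("centre",t,"sizes",np.linalg.norm(w-np.roll(w,1,0),axis=1))
fl,fr=W((166,60),.2745),W((357,60),.2745)
d=fl-fr;th=np.degrees(np.arctan2(-d[0],d[1]));print("flange len",np.linalg.norm(d),"yaw",th)
r=np.radians(11.2);R=np.array([[np.cos(r),-np.sin(r)],[np.sin(r),np.cos(r)]])
t0=np.array([.5527,-.031])
for n,p in [("pad back",W((260,151),.2415)),("pad front",W((260,186),.2385)),("padL",W((229,168),.24)),("padR",W((291,168),.24)),("flL",fl),("flR",fr),("wc",t)]: print(n,np.round((p-t0)@R*1e3,1),p)
o=proj(c,np.append(t0+R@np.array([-.06,.06]),.25)); print("pred FL win",o,proj(c,np.append(t0+R@np.array([.06,-.06]),.25)),proj(c,np.append(t0+R@np.array([-.09,-.2]),.25)))
E
```

```text
win [0.59991653 0.03803642]
win [ 0.62308089 -0.07704924]
win [ 0.50660904 -0.10380998]
win [0.48220004 0.01706654]
centre [ 0.55295162 -0.03143907] sizes [0.11956967 0.11739377 0.11950661 0.12331639]
flange len 0.14489072543334922 yaw 11.373506594059995
pad back [ 6.1 -1. ] [ 0.55892272 -0.03076636]
pad front [-27.6  -1.2] [ 0.52589706 -0.03753721]
padL [-10.   27.7] [ 0.53748877 -0.00574451]
padR [ -9.8 -29.9] [ 0.54887992 -0.06223408]
flL [80.1 71.1] [0.61743458 0.05427338]
flR [ 80.5 -73.8] [ 0.64600761 -0.08777205]
wc [ 0.2 -0.5] [ 0.55295162 -0.03143907]
pred FL win [194.90572204 222.18170736] [330.36379979  89.1238263 ] [465.58271637 252.33626107]
```

```bash
python3 -m crank '[{"gripper":0,"travel":[1,2,30],"twist":[0,0,0]},{"gripper":0,"travel":[0,0,35],"twist":[0,0,0]},{"gripper":0,"travel":[0,0,35],"twist":[0,0,0]},{"gripper":0,"travel":[0,0,30],"twist":[0,0,0]},{"gripper":0,"travel":[0,0,15],"twist":[0,0,0]},{"gripper":0,"travel":[0,0,6],"twist":[0,0,0]},{"gripper":0,"travel":[0,0,0],"twist":[0,0,0]},{"gripper":0,"travel":[0,0,0],"twist":[0,0,0]}]'
```

```text
time: 3.28
ee_pos: [0.5362, -0.0369, 0.2611]
tcp_rot: [180.0, -0.1, 11.1]
wrist_force: [0.0, -0.8, 0.3]
opening: 0.0001
grasp_force: 0.0
```

```bash
python3 -m crank '[{"gripper":0,"travel":[2,-2,5],"twist":[0,0,0]},{"gripper":0,"travel":[0,0,5],"twist":[0,0,0]},{"gripper":0,"travel":[0,0,4],"twist":[0,0,0]},{"gripper":0,"travel":[0,0,3],"twist":[0,0,0]},{"gripper":0,"travel":[0,0,3],"twist":[0,0,0]},{"gripper":0,"travel":[0,0,3],"twist":[0,0,0]},{"gripper":0,"travel":[0,0,2],"twist":[0,0,0]},{"gripper":0,"travel":[0,0,0],"twist":[0,0,0]}]'; python3 -m crank '[{"gripper":0,"travel":[0,0,3],"twist":[0,0,0]},{"gripper":0,"travel":[0,0,3],"twist":[0,0,0]},{"gripper":0,"travel":[0,0,3],"twist":[0,0,0]},{"gripper":0,"travel":[0,0,3],"twist":[0,0,0]},{"gripper":0,"travel":[0,0,0],"twist":[0,0,0]}]'
```

```text
time: 4.28
ee_pos: [0.5376, -0.0343, 0.2351]
tcp_rot: [-180.0, 0.0, 11.2]
wrist_force: [-0.3, -1.0, -0.7]
opening: -0.0
grasp_force: 0.0
time: 4.9
ee_pos: [0.5378, -0.0342, 0.223]
tcp_rot: [-180.0, -0.0, 11.2]
wrist_force: [-0.2, 0.7, 0.5]
opening: -0.0
grasp_force: 0.3
```

```bash
python3 -m crank '[{"gripper":0,"travel":[0,0,3],"twist":[0,0,0]},{"gripper":0,"travel":[0,0,3],"twist":[0,0,0]}]';  python3 -m crank '[{"gripper":0,"travel":[0,0,2],"twist":[0,0,0]},{"gripper":0,"travel":[0,0,2],"twist":[0,0,0]}]'; python3 - <<'E'
from h import *
import cv2
c=bot.calibration("wrist");im=bot.camera("wrist"); cv2.imwrite("pics/w2.png",im[:,:,::-1])
E
```

```text
time: 5.15
ee_pos: [0.538, -0.0342, 0.2173]
tcp_rot: [180.0, -0.0, 11.2]
wrist_force: [2.0, 0.5, 4.0]
opening: -0.0
grasp_force: 1.8
time: 5.4
ee_pos: [0.5377, -0.0343, 0.2132]
tcp_rot: [180.0, -0.0, 11.2]
wrist_force: [1.8, 1.1, 4.6]
opening: -0.0002
grasp_force: 1.8
```

View pics/w2.png

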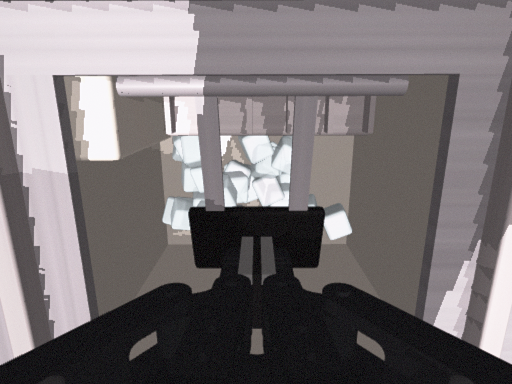

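The fingertips (column 257, about row 270) rest on the paddle, which spans (191,207) to (323,268), and they sit well clear of the window edges. I'll keep pressing in small steps until the force rises at the stop.

```bash
python3 -m crank '[{"gripper":0,"travel":[0,0,1],"twist":[0,0,0]},{"gripper":0,"travel":[0,0,1],"twist":[0,0,0]},{"gripper":0,"travel":[0,0,1],"twist":[0,0,0]}]';  python3 -m crank '[{"gripper":0,"travel":[0,0,1],"twist":[0,0,0]}]';
```

```text
time: 5.82
ee_pos: [0.5377, -0.0343, 0.2102]
tcp_rot: [-180.0, -0.0, 11.2]
wrist_force: [1.5, 0.9, 4.0]
opening: 0.0002
grasp_force: 1.7
time: 5.95
ee_pos: [0.5377, -0.0343, 0.2093]
tcp_rot: [180.0, -0.0, 11.2]
wrist_force: [0.1, -0.5, 4.8]
opening: -0.0001
grasp_force: 1.7
```

```bash
python3 -m crank '[{"gripper":0,"travel":[0,0,1],"twist":[0,0,0]}]';  python3 -m crank '[{"gripper":0,"travel":[0,0,1],"twist":[0,0,0]}]'
```

```text
time: 6.08
ee_pos: [0.5378, -0.0343, 0.2086]
tcp_rot: [180.0, -0.0, 11.2]
wrist_force: [-0.1, 0.9, 10.8]
opening: -0.0001
grasp_force: 5.0
time: 6.2
ee_pos: [0.5378, -0.0343, 0.2084]
tcp_rot: [180.0, -0.1, 11.2]
wrist_force: [-2.1, 0.6, 14.2]
opening: 0.0002
grasp_force: 7.4
```

```bash
python3 -m crank '[{"gripper":0,"travel":[0,0,0],"twist":[0,0,0]},{"gripper":0,"travel":[0,0,-6],"twist":[0,0,0]},{"gripper":0,"travel":[0,0,-14],"twist":[0,0,0]},{"gripper":0,"travel":[0,0,-30],"twist":[0,0,0]},{"gripper":0,"travel":[0,0,-40],"twist":[0,0,0]},{"gripper":0,"travel":[0,0,-40],"twist":[0,0,0]},{"gripper":0,"travel":[0,0,0],"twist":[0,0,0]}]'
python3 - <<'E'
from h import *
import cv2,json
c=bot.calibration("wrist");im=bot.camera("wrist"); cv2.imwrite("pics/w3.png",im[:,:,::-1])
json.dump({k:(np.array(v).tolist()) for k,v in c.items()},open("w3.json","w"))
t=np.array([.5528,-.0315]);r=np.radians(11.2)
for a in (.45,.40,.35):   # predicted paddle top corners
    print(a,[np.round(proj(c,np.append(t+np.array([np.cos(r)*x-np.sin(r)*y,np.sin(r)*x+np.cos(r)*y]),z))).tolist() for s in (53,87) for y in (.03,-.03) for x,z in [((58-s*np.cos(a-.1)-3*np.sin(a-.1))/1e3,(230-s*np.sin(a-.1)+3*np.cos(a-.1))/1e3)]])
E
```

```text
time: 7.08
ee_pos: [0.5382, -0.0343, 0.3407]
tcp_rot: [179.9, -0.2, 11.2]
wrist_force: [0.1, -0.6, -0.1]
opening: -0.0001
grasp_force: 0.0
0.45 [[219.0, 161.0], [294.0, 160.0], [221.0, 195.0], [291.0, 195.0]]
0.4 [[218.0, 162.0], [294.0, 162.0], [221.0, 198.0], [292.0, 198.0]]
0.35 [[218.0, 163.0], [295.0, 163.0], [220.0, 201.0], [292.0, 200.0]]
```

View pics/w3.png

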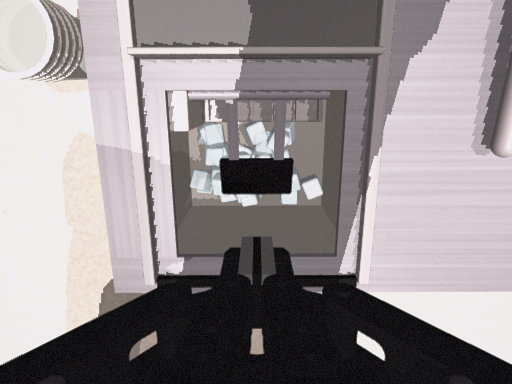

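The paddle now spans rows 158–194 and columns 221–292, which matches the prediction for 0.45 rad at the lower stop. Next I go behind the flange.

```bash
python3 -m crank '[{"gripper":0,"travel":[30,0,0],"twist":[0,0,0]},{"gripper":0,"travel":[40,0,0],"twist":[0,0,0]},{"gripper":0,"travel":[34,0,0],"twist":[0,0,0]},{"gripper":0,"travel":[14,0,0],"twist":[0,0,0]},{"gripper":0,"travel":[0,0,0],"twist":[0,0,0]},{"gripper":0,"travel":[0,0,20],"twist":[0,0,0]},{"gripper":0,"travel":[0,0,20],"twist":[0,0,0]},{"gripper":0,"travel":[0,0,0],"twist":[0,0,0]},{"gripper":0,"travel":[0,0,0],"twist":[0,0,0]}]'
```

```text
time: 8.25
ee_pos: [0.6529, -0.0115, 0.2984]
tcp_rot: [180.0, -0.0, 11.2]
wrist_force: [0.3, -0.3, 0.7]
opening: 0.0
grasp_force: 0.0
```

```bash
python3 -m crank '[{"gripper":0,"travel":[0,0,15],"twist":[0,0,0]},{"gripper":0,"travel":[0,0,12],"twist":[0,0,0]},{"gripper":0,"travel":[0,0,6],"twist":[0,0,0]},{"gripper":0,"travel":[0,0,0],"twist":[0,0,0]}]'; python3 -m crank '[{"gripper":0,"travel":[-4,0,0],"twist":[0,0,0]},{"gripper":0,"travel":[-4,0,0],"twist":[0,0,0]},{"gripper":0,"travel":[-4,0,0],"twist":[0,0,0]},{"gripper":0,"travel":[-6,0,0],"twist":[0,0,0]},{"gripper":0,"travel":[-6,0,0],"twist":[0,0,0]}]'
```

```text
time: 8.75
ee_pos: [0.6534, -0.0115, 0.2647]
tcp_rot: [180.0, -0.0, 11.2]
wrist_force: [1.4, -0.6, 0.5]
opening: -0.0
grasp_force: 0.0
time: 9.38
ee_pos: [0.6296, -0.0162, 0.2646]
tcp_rot: [180.0, -0.0, 11.2]
wrist_force: [1.8, -0.5, 2.2]
opening: 0.0002
grasp_force: 1.0
```

```bash
python3 -m crank '[{"gripper":0,"travel":[-8,0,0],"twist":[0,0,0]},{"gripper":0,"travel":[-8,0,0],"twist":[0,0,0]},{"gripper":0,"travel":[-8,0,0],"twist":[0,0,0]},{"gripper":0,"travel":[-8,0,0],"twist":[0,0,0]},{"gripper":0,"travel":[-8,0,0],"twist":[0,0,0]},{"gripper":0,"travel":[-8,0,0],"twist":[0,0,0]},{"gripper":0,"travel":[-8,0,0],"twist":[0,0,0]},{"gripper":0,"travel":[-8,0,0],"twist":[0,0,0]},{"gripper":0,"travel":[-8,0,0],"twist":[0,0,0]},{"gripper":0,"travel":[-8,0,0],"twist":[0,0,0]},{"gripper":0,"travel":[-8,0,0],"twist":[0,0,0]},{"gripper":0,"travel":[-8,0,0],"twist":[0,0,0]}]'; python3 -m crank '[{"gripper":0,"travel":[-6,0,0],"twist":[0,0,0]},{"gripper":0,"travel":[-6,0,0],"twist":[0,0,0]},{"gripper":0,"travel":[-5,0,0],"twist":[0,0,0]},{"gripper":0,"travel":[-4,0,0],"twist":[0,0,0]},{"gripper":0,"travel":[-3,0,0],"twist":[0,0,0]},{"gripper":0,"travel":[-2,0,0],"twist":[0,0,0]}]'
```

```text
time: 10.88
ee_pos: [0.5352, -0.0348, 0.2642]
tcp_rot: [-180.0, 0.0, 11.2]
wrist_force: [2.5, -1.7, 0.5]
opening: 0.0001
grasp_force: 1.1
time: 11.62
ee_pos: [0.5101, -0.0397, 0.2643]
tcp_rot: [-180.0, -0.0, 11.2]
wrist_force: [2.5, -0.9, 1.1]
opening: 0.0003
grasp_force: 1.0
```

```bash
python3 -m crank '[{"gripper":0,"travel":[-2,0,0],"twist":[0,0,0]},{"gripper":0,"travel":[-2,0,0],"twist":[0,0,0]},{"gripper":0,"travel":[-2,0,0],"twist":[0,0,0]},{"gripper":0,"travel":[-2,0,0],"twist":[0,0,0]},{"gripper":0,"travel":[-1,0,0],"twist":[0,0,0]}]'; python3 -m crank '[{"gripper":0,"travel":[-1,0,0],"twist":[0,0,0]},{"gripper":0,"travel":[-1,0,0],"twist":[0,0,0]}]';python3 -m crank '[{"gripper":0,"travel":[-1,0,0],"twist":[0,0,0]}]'
```

```text
time: 12.25
ee_pos: [0.5012, -0.0415, 0.2643]
tcp_rot: [-180.0, 0.0, 11.2]
wrist_force: [2.8, 0.2, -0.6]
opening: -0.0001
grasp_force: 1.0
time: 12.5
ee_pos: [0.4994, -0.0418, 0.2643]
tcp_rot: [180.0, 0.0, 11.2]
wrist_force: [3.0, 0.0, -0.8]
opening: 0.0001
grasp_force: 1.0
time: 12.62
ee_pos: [0.4984, -0.042, 0.2643]
tcp_rot: [180.0, 0.0, 11.2]
wrist_force: [2.1, -0.7, -0.3]
opening: -0.0003
grasp_force: 1.0
```

```bash
for i in 1; do python3 -m crank '[{"gripper":0,"travel":[-1,0,0],"twist":[0,0,0]}]'; python3 -m crank '[{"gripper":0,"travel":[-1,0,0],"twist":[0,0,0]}]'; python3 -m crank '[{"gripper":0,"travel":[-1,0,0],"twist":[0,0,0]}]'; done | grep -E "ee_pos|wrist"
```

```text
ee_pos: [0.4975, -0.0422, 0.2643]
wrist_force: [5.5, -0.3, -0.6]
ee_pos: [0.4974, -0.0422, 0.2643]
wrist_force: [10.7, 0.7, -2.4]
ee_pos: [0.4973, -0.0423, 0.2644]
wrist_force: [15.3, 2.9, -4.4]
```

The lid has met its stop at x ≈ -56.5 mm (predicted -57). Now I back off, lift clear and look.

```bash
python3 -m crank '[{"gripper":0,"travel":[3,0,0],"twist":[0,0,0]},{"gripper":0,"travel":[5,0,0],"twist":[0,0,0]},{"gripper":0,"travel":[0,0,-10],"twist":[0,0,0]},{"gripper":0,"travel":[0,0,-25],"twist":[0,0,0]},{"gripper":0,"travel":[0,0,-40],"twist":[0,0,0]},{"gripper":0,"travel":[0,0,-40],"twist":[0,0,0]},{"gripper":0,"travel":[0,0,-30],"twist":[0,0,0]},{"gripper":0,"travel":[0,0,0],"twist":[0,0,0]},{"gripper":0,"travel":[0,0,0],"twist":[0,0,0]}]'
python3 - <<'E'
from h import *
import cv2
c=bot.calibration("wrist");im=bot.camera("wrist"); cv2.imwrite("pics/w4.png",im[:,:,::-1])
t=np.array([.5528,-.0315]);r=np.radians(11.2)
for x in (-.068,-.07,-.072):print(x,[proj(c,np.append(t+np.array([np.cos(r)*x-np.sin(r)*y,np.sin(r)*x+np.cos(r)*y]),.2745)).round(1).tolist() for y in (.074,-.074)])
E
```

```text
time: 14.12
ee_pos: [0.5034, -0.0411, 0.4088]
tcp_rot: [-180.0, 0.0, 11.2]
wrist_force: [0.1, 0.7, 0.0]
opening: 0.0003
grasp_force: 0.0
-0.068 [[169.9, 204.5], [343.6, 204.4]]
-0.07 [[170.1, 206.7], [343.4, 206.6]]
-0.072 [[170.2, 208.9], [343.3, 208.8]]
```

View pics/w4.png

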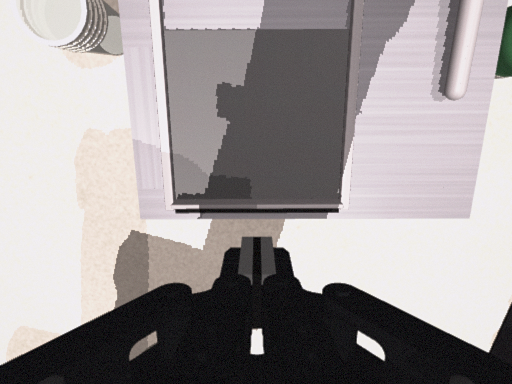

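The lid covers the window. Its flange is at rows 204–209, columns 170–343, exactly where the shut position projects, and the cups, scoop and bottle look unmoved. The arm is free in the air, so I'm handing in.

```bash
python3 -c "
from workcell import bot
print(bot.job_done())"
```

```text
the job is handed in; nothing more can be done
None
```

The ice maker is on: the paddle was pressed to its lower stop (peak force about 14 N), then the lid was pushed fully shut, and the job was handed in at about 14 s with the arm clear and the scoop, bottle and cups not touched.

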